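Trip-test the roller limit switch

TASK

Test the limit switch whose arm carries a roller before it goes onto the lathe: push its arm sideways, towards the side of the housing where the cable gland sticks out, until it leans over about 45 degrees and has tripped, then let it spring back upright. Do not push it down onto its stop or trip it the other way, and leave the arm of the other switch, the one with a plain rod, alone.

Things in the scene. Friction and masses are not known exactly. Their poses are not given: they have to be found in the camera images.
- roller_switch: fixed limit switch: grey metal housing 36 x 40 x 96 mm (x, y, z) on a steel foot plate 60 x 64 mm. Origin: centre of the foot's underside, on the table; z up. A black cable gland sticks out of its +y side, to 46 mm from the origin, 30 mm up; +y is the way to push. The arm swings in the plane x = -26 mm about a level shaft 82 mm above the table. The housing may face any way
- roller (a point): centre of the black roller (24 mm across, 10 mm thick) at the upper end of the flat steel arm (11 mm wide): 70 mm from the arm's shaft, 152 mm above the table while the arm stands upright, all well clear above the housing. It moves with the arm
- roller_arm (a joint): lean of the roller arm, rad: 0 upright at rest, positive towards the housing's +y (gland) side. It trips at 0.45 (roller 30 mm aside); at 0.8 the roller is 50 mm aside and 21 mm lower; beyond 1.1 (62 mm aside) it counts as forced onto its stop (1.3). A spring of 0.45 N m/rad (5 N at the roller at 45 degrees) brings it back upright when let go
- rod_switch: a like limit switch, to be left alone: same housing, foot, gland and axes, but its arm is a plain steel rod 6 mm thick without a roller, standing to 170 mm above the table. It stands 0.23 m or more to the left or right of the roller switch. Origin: centre of the foot's underside
- rod_arm (a joint): lean of the rod arm, rad: 0 upright at rest, positive towards its housing's +y (gland) side

How it is judged:
By the outcome, as a careful person would: the job done as asked, in the order asked, and still so for the second after the job is handed in, with the robot touching nothing.
It also fails if it takes over 40 s, if anything falls off the work surface, if the arm or the gripper's body presses on something with over 40 N, if the wrist force passes 120 N, or if a joint passes its speed limit or range.

ROBOT

A 6-joint arm with a two-finger parallel gripper is mounted at the origin on the work surface; the furniture and walls round the work are solid. World frame = base frame: x ahead of the robot, y to its left, z up, the work surface at z = 0. Lengths are in m, angles in degrees, forces in N, time in s.
With the tool pointing down it reaches from about 0.3 to 0.75 m from the base axis. Payload 8.5 kg.
Tool frame: the origin (TCP) lies midway between the tips of the shut fingers; the grasp point (between the pads) lies env.tcp_to_grasp behind it (env.tcp_to_grasp is the distance from the TCP to the grasp point, in m); z points along the fingers, y is the line along which they close (so a half turn about z gives the same grasp; the last joint's range is limited). The gripper opens to 85 mm and grips with 20 to 120 N. Pads are 22 mm wide; open, the fingers measure 114 mm over their backs; the gripper's body (76 mm by 85 mm) begins 54 mm behind the grasp point. The pads swing forward as they close: fully open they stand 13 mm farther back than shut.
Start: joints at [-12.336, 21.807, 74.336, -0, 83.858, -12.336], TCP at [0.55, 0, 0.231] pointing down, gripper open.
Joint ranges: [-178.18, 178.18], [-50.72, 133.34], [12.68, 142.11], [-81.47, 261.47], [9.98, 163.14], [-165.26, 165.26]. Speed limits (degrees/s): [136.94, 136.94, 180, 180, 180, 180].

INTERFACE

Orientations are given as a 3x3 rotation matrix whose columns are the frame's x, y, z axes.
In Python, from rig import observe, optics, job, env gives the robot as it stands. The module is installed in compiled form; this text tells all that it offers.
- The arm moves only by the shell command python3 -m jog 'ROWS' [FORCE]. ROWS is JSON, a list of rows, each a list of 7 numbers: the turn, a rotation vector about the tool's x, y, z in rad, then the shift along the tool's x, y, z in m, then the opening in per cent of the stroke, from 0 (shut) to 100 (fully open). A call has 1 to 10 rows; each row shifts and turns the commanded pose from where the row before left it, along the tool's axes as they then stand; what a row does not reach is not made up. A row lasts 1/8 s, in which the tool goes at most 62.5 mm and 10.7 degrees, less where a joint would pass 70% of its speed; a pose out of reach is approached as far as the arm can. A call is refused whole if a number of a shift passes 0.0625 or a number of a turn 0.188, either way. A call with a gripper value outside its range is refused whole. The fingers move at their own pace and stop on an object; FORCE is the grip in N (left out, the last holds). Time passes only in rows, so rows that do not move let the fingers close. It gives the time, the measured TCP pose, the force, the opening and the grip force at its end, in the units of the state.
- observe(): the state, without advancing time (a new reading comes with each control period).
- optics.get_image(name): name is "scene" or "side" or "wrist"; returns a dict with "pixels" (384x512x3 uint8, red, green, blue), "mtx" (3x3 intrinsics, pixels), "rvec" (rotation vector, rad) and "tvec" (3), from world to camera coordinates, as OpenCV has them. Camera axes: x right, y down, z forward; pixel columns grow to the right and rows downward; lengths in m; the calibration is good to about 2 mm. A picture is of the moment at which its call begins. There is no depth.
- job.close_job(): hands the job in; it is judged then, once.
The state is a dict: "time_s": time; "q": joint angles; "qvel": joint speeds; "joint_efforts": joint torques, N m; "position": TCP position; "tool_rot": TCP orientation; "ft_force": force on the tool from outside, world axes, zero at the start; "wrist_torque": the same for the moment, N m; "grip_width": finger opening in m; "gripper_force": force on a finger pad.
Only numpy, scipy, OpenCV 4.12 (cv2) and the standard library are available. Lean on these libraries where they do the work, as an engineer would, in place of code of your own. Each camera call takes 0.05 s, during which the arm holds its last target. There are 200 camera calls.

## Working session

There is one attempt and no reset: what is moved stays moved. The work goes in short steps, Python scripts to look and compute and a shell command to move; the robot and the scene stay as the last step left them, time stands still between calls to the robot, and variables do not carry over. Pictures are saved under pics/ and viewed, at most 10 in all, crops included, and the job is handed in when it is done.

```bash
mkdir -p pics
python3 - <<'E'
from rig import observe, optics, env
import cv2,pickle
d={}
for n in("scene","side"):
    i=optics.get_image(n);d[n]=i
    cv2.imwrite(f"pics/{n}0.png",i["pixels"][:,:,::-1])
pickle.dump(d,open("d0.pkl","wb"))
o=observe();print(o["position"],o["tool_rot"],o["time_s"],env.tcp_to_grasp)
for n in d: print(n,d[n]["rvec"],d[n]["tvec"])
E
```

```text
[5.49723111e-01 5.36106757e-05 2.30788402e-01] [[-2.46940333e-05  9.99999150e-01 -1.30330319e-03]
 [ 9.99999966e-01  2.50317219e-05  2.59086417e-04]
 [ 2.59118821e-04 -1.30329674e-03 -9.99999117e-01]] 0.1 0.0187
scene [ 2.0121491  -1.08220369  0.5628064 ] [-0.25954753  0.32483296  0.63303838]
side [ 0.04617435  2.56739365 -1.80478358] [0.44239906 0.12126963 0.88469702]
```

View pics/scene0.png

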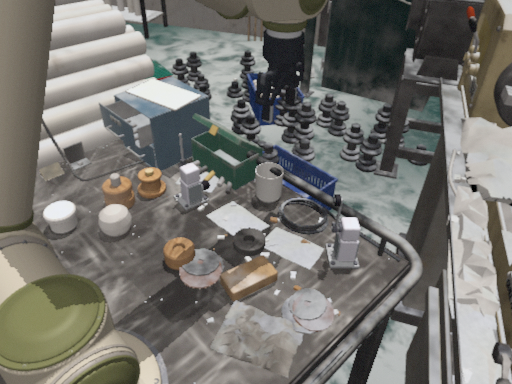

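View pics/side0.png

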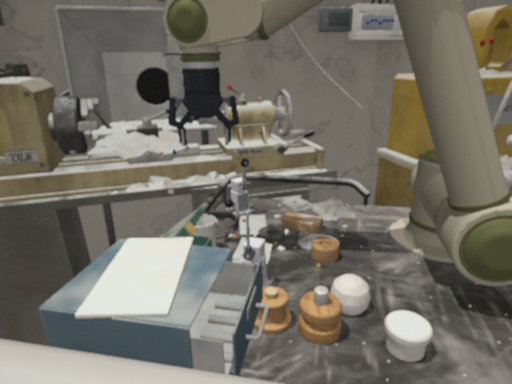

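The scene view shows two switches, near pixels (190,185) and (345,245). In the side view they are near (240,190) and (250,245). I'll enlarge both.

Run:
```python
import cv2,numpy as np
a=cv2.imread("pics/scene0.png");b=cv2.imread("pics/side0.png")
f=lambda im,x,y,w,h,s:cv2.resize(im[y:y+h,x:x+w],None,fx=s,fy=s,interpolation=cv2.INTER_CUBIC)
cv2.imwrite("pics/c1.png",np.hstack([f(a,160,125,65,95,6),f(a,310,185,65,95,6)]))
cv2.imwrite("pics/c2.png",f(b,200,145,100,100,6))
```

```text
(no output)
```

View pics/c1.png

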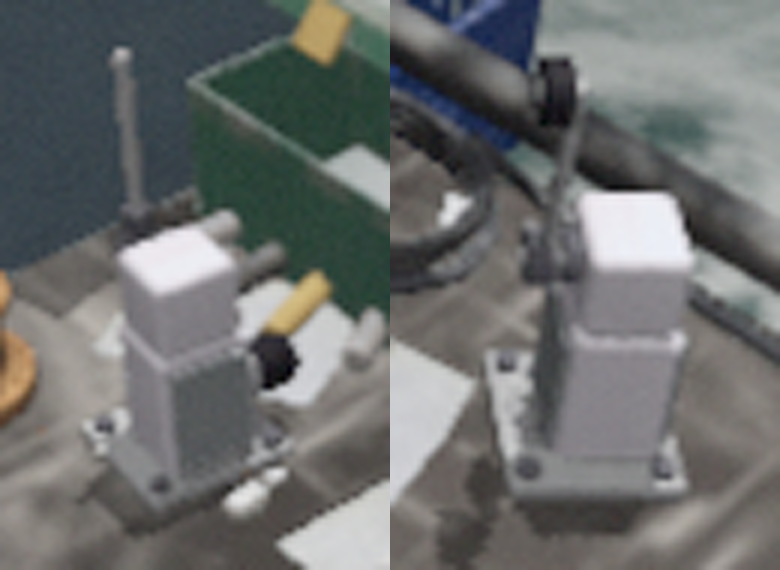

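View pics/c2.png

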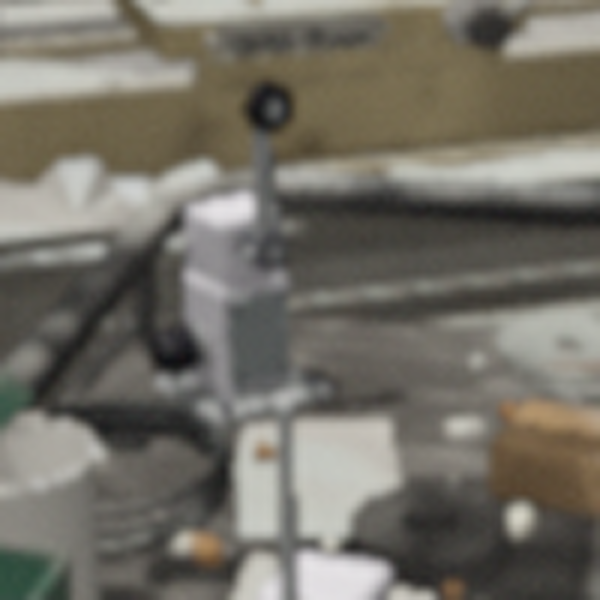

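The roller switch is the right one in the scene view, with its roller at about (337.8,200.3). In the side view the roller is at (244.8,162.8) and the gland at (229,203), on the side away from the robot. Next I fit the pose.

```bash
cat > fit.py <<'E'
import cv2,numpy as np,pickle
from scipy.optimize import least_squares
d=pickle.load(open("d0.pkl","rb"))
S=lambda x,y:((x-390)/6+310-.4,y/6+185-.4)
T=lambda x,y:(x/6+200-.4,y/6+145-.4)
obs=[("scene",(-26,0,152),S(557,92)),("side",(-26,0,152),T(269,107)),("side",(0,42,30),T(175,348)),
("scene",(-30,-32,5),S(510,492)),("scene",(30,-32,5),S(688,488)),("scene",(-30,32,5),S(487,350)),
("scene",(-18,-20,96),S(582,265)),("scene",(18,-20,96),S(692,265)),("scene",(18,20,96),S(672,197)),("scene",(-18,20,96),S(583,197))]
def W(p,l):
    c,s=np.cos(p[2]),np.sin(p[2]);l=np.array(l)/1000
    return np.array([p[0]+c*l[0]-s*l[1],p[1]+s*l[0]+c*l[1],l[2]])
def P(n,w): return cv2.projectPoints(w.reshape(1,3),d[n]["rvec"],d[n]["tvec"],d[n]["mtx"],None)[0].ravel()
r=lambda p:np.concatenate([P(n,W(p,l))-u for n,l,u in obs])
b=min((least_squares(r,[.6,-.1,a],loss="soft_l1") for a in np.arange(0,6.3,.7)),key=lambda s:s.cost)
print(b.cost,b.x,np.degrees(b.x[2]));print(r(b.x).reshape(-1,2).round(1))
print("roller",W(b.x,(-26,0,152)),"+y",W(b.x,(0,1000,0))-W(b.x,(0,0,0)))
# triangulated roller
q=least_squares(lambda w:np.concatenate([P(n,w)-u for n,l,u in obs[:2]]),[.6,-.1,.15]);print("tri",q.x,q.cost)
E
python3 fit.py
```

```text
9.545338125985433 [ 0.48268659 -0.20508677 -1.00832572] -57.77280810538348
[[ 2.1  0.3]
 [-0.9 -0.3]
 [-1.4  1.1]
 [-0.  -0.1]
 [ 0.1  1.3]
 [ 0.1  0.6]
 [-0.5  0.9]
 [ 0.1  1.4]
 [-0.3 -1.4]
 [-3.6 -1.8]]
roller [ 0.46882136 -0.18309232  0.152     ] +y [0.84594017 0.53327781 0.        ]
tri [ 0.46660518 -0.17963749  0.15241914] 0.011496393879609483
```

```bash
python3 -m jog '[[0,0,0,-0.0518,-0.031,0,0],[0,0,0,-0.0518,-0.031,0,0],[0,0,0,-0.0518,-0.031,0,0],[0,0,0,-0.0518,-0.031,0,0],[0,0,0.168,0,0,0,0],[0,0,0.168,0,0,0,0],[0,0,0.168,0,0,0,0],[0,0,0.168,0,0,0,0],[0,0,0.168,0,0,0,0],[0,0,0.168,0,0,0,0]]' 20
cat > st.py <<'E'
import numpy as np
from rig import observe
o=observe();t=o["position"];R=o["tool_rot"]
u=np.array([.846,.533,0]);c=np.array([.4666,-.1796,.1524])
e=(c-t)@R
print(o["time_s"],"pos",t.round(4),"x",R[:,0].round(3),"z",R[:,2].round(3),"f",o["ft_force"].round(2),"push f",round(-o["ft_force"]@u,2),"to roller in tool",e.round(4),o["grip_width"])
E
python3 st.py
```

```text
time_s: 1.35
position: [0.4258, -0.2071, 0.231]
tool_rot: [[0.849, 0.529, -0.001], [0.529, -0.849, 0.0], [-0.0, -0.001, -1.0]]
ft_force: [0.2, -0.6, -0.2]
grip_width: 0.0001
gripper_force: 0.0
1.35 pos [ 0.4258 -0.2071  0.231 ] x [ 0.849  0.529 -0.   ] z [-0.001  0.    -1.   ] f [ 0.18 -0.62 -0.19] push f 0.18 to roller in tool [ 0.0492 -0.0017  0.0786] 7.00103671728246e-05
```

```bash
python3 -m jog '[[0,0,0,0,0,0.035,0],[0,0,0,0,0,0.035,0],[0,0,0,0,0,0.033,0],[0,0,0,0,0,0,0]]'; python3 st.py
python3 - <<'E'
from rig import optics
import cv2,numpy as np
f=lambda im,x,y,w,h,s:cv2.resize(im[y:y+h,x:x+w],None,fx=s,fy=s,interpolation=cv2.INTER_CUBIC)
a=optics.get_image("scene")["pixels"][:,:,::-1];b=optics.get_image("side")["pixels"][:,:,::-1]
cv2.imwrite("pics/p1.png",np.hstack([f(a,280,150,100,130,4),f(b,200,120,100,130,4)]))
E
```

```text
time_s: 1.85
position: [0.4251, -0.2064, 0.1267]
tool_rot: [[0.846, 0.533, -0.004], [0.534, -0.846, 0.003], [-0.002, -0.005, -1.0]]
ft_force: [0.2, 0.2, 0.9]
grip_width: 0.0004
gripper_force: 0.0
1.85 pos [ 0.4251 -0.2064  0.1267] x [ 0.846  0.534 -0.002] z [-0.004  0.003 -1.   ] f [0.19 0.17 0.89] push f -0.25 to roller in tool [ 0.0494 -0.0007 -0.0257] 0.000365246695798163
```

View pics/p1.png

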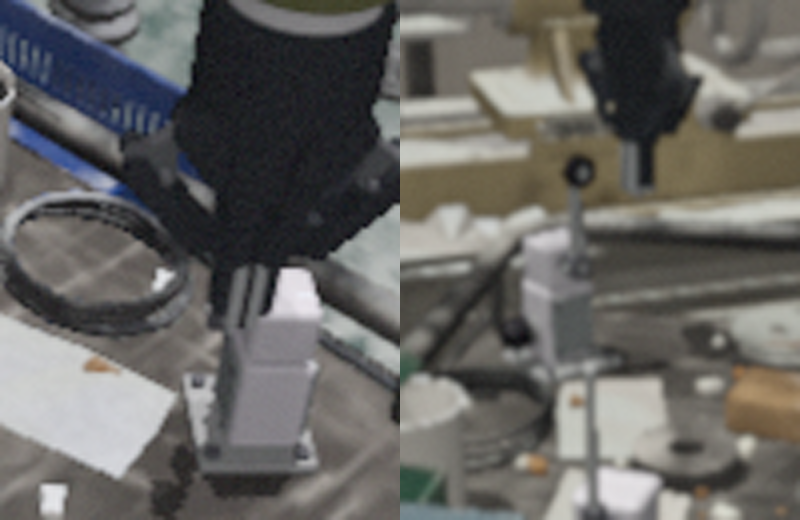

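The side view of this picture shows the shut fingers at (640,180), on the side opposite the gland and level with the roller at (577,170). I'll push towards the gland.

```bash
python3 -m jog '[[0,0,0,0.01,0,0,0],[0,0,0,0.01,0,0,0],[0,0,0,0.01,0,0,0],[0,0,0,0.01,0,0,0],[0,0,0,0.01,0,0,0],[0,0,0,0.006,0,0,0],[0,0,0,0,0,0,0]]'; python3 st.py
python3 - <<'E'
from rig import optics
import cv2
b=optics.get_image("side")["pixels"][:,:,::-1]
cv2.imwrite("pics/p2.png",cv2.resize(b[120:220,190:290],None,fx=5,fy=5,interpolation=cv2.INTER_CUBIC))
E
```

```text
time_s: 2.82
position: [0.4733, -0.1771, 0.1281]
tool_rot: [[0.845, 0.534, -0.001], [0.534, -0.845, 0.0], [-0.001, -0.001, -1.0]]
ft_force: [-3.0, -1.8, 0.1]
grip_width: 0.0
gripper_force: 1.6
2.825 pos [ 0.4733 -0.1771  0.1281] x [ 0.845  0.534 -0.001] z [-0.001  0.    -1.   ] f [-3.04 -1.8   0.13] push f 3.53 to roller in tool [-0.007  -0.0015 -0.0243] 4.7287362433693676e-05
```

View pics/p2.png

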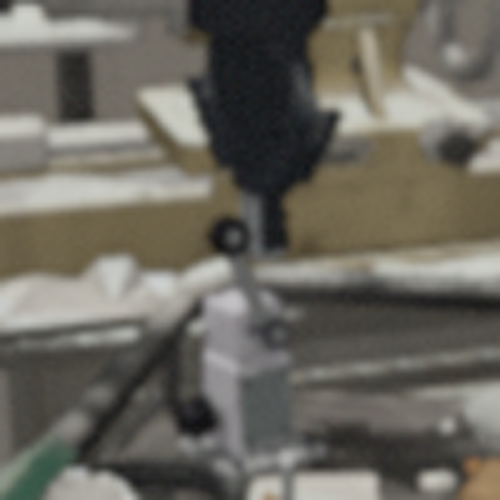

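The roller, at (232,237) in this crop, leans towards the gland with the fingers behind it. It is about 30 mm aside at 3.5 N, so 20 mm remain.

```bash
python3 -m jog '[[0,0,0,0.007,0,0,0],[0,0,0,0.007,0,0,0],[0,0,0,0.006,0,0,0],[0,0,0,0,0,0,0],[0,0,0,0,0,0,0]]'; python3 st.py
python3 - <<'E'
from rig import optics
import cv2
b=optics.get_image("side")["pixels"][:,:,::-1]
cv2.imwrite("pics/p3.png",cv2.resize(b[120:220,190:290],None,fx=5,fy=5,interpolation=cv2.INTER_CUBIC))
E
```

```text
time_s: 3.5
position: [0.4887, -0.1671, 0.1274]
tool_rot: [[0.846, 0.533, -0.004], [0.533, -0.846, 0.0], [-0.004, -0.002, -1.0]]
ft_force: [-8.8, -5.9, -5.7]
grip_width: -0.0002
gripper_force: 4.7
3.5 pos [ 0.4887 -0.1671  0.1274] x [ 0.846  0.533 -0.004] z [-0.004  0.    -1.   ] f [-8.81 -5.88 -5.7 ] push f 10.58 to roller in tool [-0.0254 -0.0013 -0.0249] -0.00017660586160542447
```

View pics/p3.png

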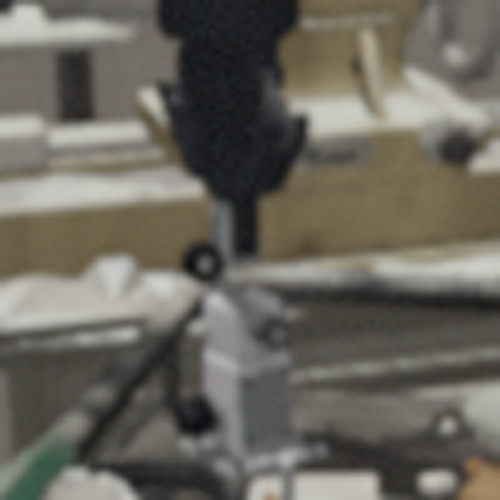

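```bash
cat >> fit.py <<'E'
p=q.x[:2]
for a in(0,.44,.7,.8,.9,1.0,1.1):
    w=np.array([*(p+.07*np.sin(a)*np.array([.846,.533])),.082+.07*np.cos(a)]);print(a,((P("side",w)-[190,120]+.4)*5).round(0))
E
python3 fit.py|tail -7
```

```text
0 [274. 214.]
0.44 [227. 235.]
0.7 [204. 257.]
0.8 [196. 268.]
0.9 [188. 278.]
1.0 [182. 290.]
1.1 [177. 302.]
```

The roller is at (204,263), which gives a lean of about 0.73 rad (42°). The switch has tripped and is short of its stop. I'll let it back gently.

```bash
python3 -m jog '[[0,0,0,-0.008,0,0,0],[0,0,0,-0.008,0,0,0],[0,0,0,-0.008,0,0,0],[0,0,0,-0.008,0,0,0],[0,0,0,-0.008,0,0,0],[0,0,0,-0.008,0,0,0],[0,0,0,-0.008,0,0,0],[0,0,0,-0.01,0,0,0],[0,0,0,-0.015,0,0,0],[0,0,0,-0.015,0,0,0]]'; python3 -m jog '[[0,0,0,0,0,-0.04,0],[0,0,0,0,0,-0.04,0],[0,0,0,0,0,-0.03,0],[0,0,0,0,0,0,0],[0,0,0,0,0,0,0],[0,0,0,0,0,0,0]]'
python3 - <<'E'
from rig import optics
import cv2,numpy as np
f=lambda im,x,y,w,h,s:cv2.resize(im[y:y+h,x:x+w],None,fx=s,fy=s,interpolation=cv2.INTER_CUBIC)
a=optics.get_image("scene")["pixels"][:,:,::-1];b=optics.get_image("side")["pixels"][:,:,::-1]
cv2.imwrite("pics/p4.png",np.hstack([f(a,150,120,110,130,3),f(a,290,150,80,130,3),f(b,200,120,70,130,3)]))
E
```

```text
time_s: 4.8
position: [0.4082, -0.2184, 0.1283]
tool_rot: [[0.846, 0.534, 0.0], [0.534, -0.846, -0.0], [-0.0, 0.0, -1.0]]
ft_force: [-0.1, 0.0, 0.0]
grip_width: 0.0001
gripper_force: 0.0
time_s: 5.55
position: [0.4086, -0.2177, 0.2372]
tool_rot: [[0.846, 0.533, -0.002], [0.533, -0.846, 0.002], [-0.001, -0.002, -1.0]]
ft_force: [-0.3, -0.4, 0.8]
grip_width: 0.0001
gripper_force: 0.0
```

View pics/p4.png

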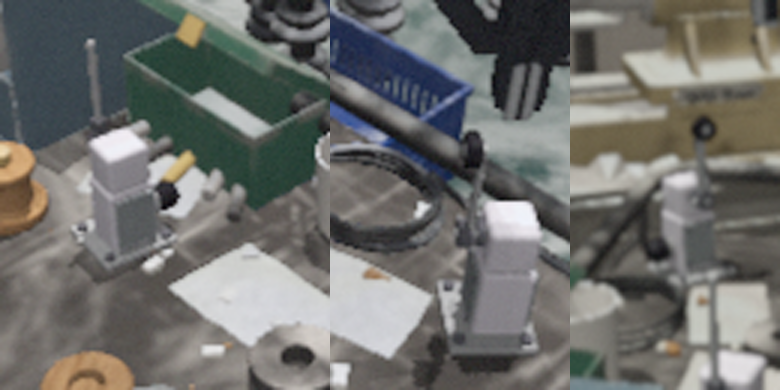

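The roller is back upright: side crop (704,128), which is full image (244.7,162.7), against (244.8,162.8) at the start. The rod switch is unchanged and the robot is clear.

```bash
python3 -c "from rig import job;print(job.close_job())"
```

```text
the job is handed in; nothing more can be done
None
```

I pushed the roller switch's arm towards its gland side to a lean of about 42° (0.73 rad, estimated from the side camera), past its trip point and short of its stop; it sprang back upright, the rod switch was left alone, and the job is handed in.

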